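# Loosen the rim gauge and hold its sprung pointer out at the mark

## Robot

A 6-joint arm with a two-finger parallel gripper is mounted at the origin on the work surface. World frame = base frame: x ahead of the robot, y to its left, z up, the work surface at z = 0. Lengths are in m, angles in rad, forces in N, time in s.
With the tool pointing down it reaches from about 0.275 to 0.825 m from the base axis. Payload 4.9 kg.
Tool frame: the origin (TCP) lies midway between the tips of the shut fingers; the grasp point (between the pads) lies 19 mm behind it (grip_point_offset is the distance from the TCP to the grasp point, in m); z points along the fingers, x is the direction in which the jaws open and shut, and the axes are right-handed (so a half turn about z gives the same grasp; the last joint's range is limited). The gripper opens to 85 mm and grips with 20 to 120 N. Pads are 22 mm wide; open, the fingers measure 114 mm over their backs; the gripper's body (76 mm by 85 mm) begins 54 mm behind the grasp point. The pads swing forward as they close: fully open they stand 13 mm farther back than shut.
Start: joints at [-1.278, 0.326, -0.193, 1.052, 0, 1.437], TCP at [0.228, -0.501, 0.231] pointing down, gripper open.
Joint ranges: [-2.65, 2.65], [-0.97, 1.79], [-1.3, 1.35], [-1.93, 2.1], [-1.47, 1.37], [-3.14, 3.14]. Speed limits (rad/s): [2.57, 2.57, 3.14, 3.14, 3.14, 3.14].

## Interface

Orientations are given as a rotation vector (axis times angle).
In Python, from cell import * gives the robot as it stands. Calls block until the motion is done:
- movep(position, orientation): joint-space move of the TCP to a pose.
- move_l(position, velocity=0.15, rot=None, until_force=None): straight line of the TCP; rot=None keeps the orientation; velocity is the mean speed in m/s. With until_force (N) it stops when the force on the tool has changed by that much, and returns True; else False.
- set_joints(angles): joint-space move.
- let_go() and grab(newtons=None): open the fingers fully, or close them until they stop; newtons is the grip in N (None keeps the last).
- sleep(seconds).
- ik(position, orientation): joint angles nearest the present ones, or None.
- get_state(): the state.
- grab_frame(name): name is "scene" or "side" or "wrist"; returns a dict with "img" (420x560x3 uint8, red, green, blue), "fx", "fy", "cx", "cy" (pixels), "cam_to_world" (4x4, takes a point from camera to world coordinates); the wrist camera has in their place "T_tool_cam" (4x4, takes a point from camera to tool coordinates, whose origin is the TCP and whose axes are the tool frame's). Camera axes: x right, y down, z forward; pixel columns grow to the right and rows downward; lengths in m; the calibration is good to about 2 mm. A picture is of the moment at which its call begins: read the wrist's pose just before it. There is no depth.
A pose or a line that the arm cannot do raises MotionError and nothing moves.
- sign_off(): hands the job in, once; it reports no verdict.
Trained networks look in the newest picture that a camera, given by its name, has taken for a name from the list of things; names that differ only in an ending like _2 or _b are one class to them, and where a whole thing is asked for, a point or a joint stands for the part that bears it (a point fixed in the world has none). Each returns a list of dicts, best first, with "score" (0 to 1); they miss things now and then, are a little off and sometimes report something else, mostly with a low value. They report only what shows in the picture. A call takes as long as a camera call. They do not tell look-alikes from the thing itself.
- spot_in(camera, name): "centre" ([column, row] in pixels, amid what is visible of it).
- silhouettes(camera, name): "mask" (420x560 bool, what is visible of it) and "centre" ([column, row] in pixels, amid what is visible of it).
- tip_of(camera, name): "centre" ([column, row] in pixels: a listed point, or the origin of a listed thing).
The state is a dict: "clock": time; "q": joint angles; "joint_velocities": joint speeds; "tau": joint torques, N m; "position": TCP position; "eef_rot": TCP orientation; "contact_force": force on the tool from outside, world axes, zero at the start; "wrist_torque": the same for the moment, N m; "finger_gap": opening from 0.0 (shut) to 1.0 (fully open).
Only numpy, scipy, OpenCV 4.12 (cv2) and the standard library are available. Lean on these libraries where they do the work, as an engineer would, in place of code of your own. Each camera call takes 0.05 s, during which the arm holds its last target. There are 200 camera calls.

## Task

On the potter's rim gauge, loosen the lock screw with the slotted T-handled key (not with the bare gripper): turn it anticlockwise until its bar lies along the barrel, before drawing the pointer, then stand the key back upright in its well on the tool tray and let go of it. Then take the pull tab and draw the pointer out against its spring by 60 mm, so that the dark ring on the rod is level with the barrel's mouth, and finish while still gripping the tab and holding it steadily there. Leave the other things on the table where they are.

Things in the scene. Friction and masses are not known exactly. Their poses are not given: they have to be found in the camera images.
- gauge: Rim gauge fixed to the table, left or right, yaw varies: plywood board 410 x 130 x 14 mm with a level aluminium barrel (30 mm diameter, axis 80 mm up, from x = -50 mm, its mouth, to x = +80 mm) and at the other end a turntable with a dish, at most 66 mm above the table. Origin: on the table under the lock screw's axis. z is up; the pointer comes out along -x, level, towards the turntable.
- screw_top (a point): Centre of the top of the lock screw's bar, on the screw's vertical axis, 112 mm above the table.
- lock_screw (a joint): Lock screw on the barrel, vertical axis, rad, grows anticlockwise seen from above; stops at 0 and 1.571; stiff (about 0.06 N m), stays where left. 0: its bar lies across the barrel (along the gauge's y), tight. 1.571: the bar lies along the barrel, loose. Starts between 0.05 and 0.4; counts as loose above 1.3.
- screw_bar (a point): Head of the lock screw: steel bar 26 mm long (its y), 6 mm wide, 10 mm tall, on a round brass boss (44 mm diameter, top 102 mm above the table). Origin: on the axis at the bar's foot, 102 mm above the table.
- key: Slotted T-handled key, about 140 g, 90 mm tall, upright in the tray's well. Origin: centre of its underside, z up the shank. Steel foot 40 x 24 mm (x, y), 19 mm tall, with a slot 31 x 10 mm (x, y), open below, 14 mm deep, that fits over the screw's bar (bar along the key's x, either way round, about 0.15 rad of play); the foot then rests on the brass boss. Shank 12 mm diameter.
- key_handle (a point): Centre of the key's wooden handle, 76 mm above its underside. The handle is 46 x 14 mm (key's x, y) and 28 mm tall (62 to 90 mm above the underside); grip it across its 14 mm, along the key's y.
- tray: Wooden tool tray, fixed to the table on the other side from the gauge, 170 x 160 mm (x, y), floor 10 mm above the table, rim 21 mm; place and yaw vary. Origin: centre of its underside. A rib and a needle tool lie in it at its +y side, the key's well at its -y side.
- well (a point): The key's well in the tray: centre of the well's floor, 10 mm above the table; its x axis lies along the key's x when the key stands in it. The well is 46 x 30 mm (x, y), inside walls 14 mm high and 8 mm thick: 3 mm of room on each side of the key's foot.
- pointer (a joint): How far the pointer rod is drawn out of the barrel, m: 0 home (sprung against its stop), at most 0.09. The mark, a dark ring 3 mm wide on the rod, hidden in the barrel at first, is level with the mouth at 0.060. The spring pulls back with about 4 N at home and 9 N at the mark; let go, the rod runs home.
- pull_tab (a point): Pull tab on the pointer rod: upright aluminium plate 28 mm along the rod, 14 mm thick across it (its y), 55 mm tall. Origin: its centre, 88.5 mm above the table (plate from 61 to 116 mm up); axes as the gauge's. Home, it is 84 mm from the screw's axis, along the gauge's -x. Grip it from above across its 14 mm. A pointed tip extends 72 mm beyond its centre.
- barrel_mouth (a point): Centre of the barrel's mouth, where the rod comes out, 80 mm above the table; the ring mark is to be level with it.
- rib: Bystander: flat wooden rib, 100 x 35 x 8 mm, lying in the tray. Origin: centre of its underside.
- needle: Bystander: needle tool, 135 mm long, 10 mm thick, lying in the tray. Origin: under its handle, near its middle.
- tile: Bystander: terracotta test tile, 90 x 50 x 9 mm, on the table between gauge and tray.
- bowl: Bystander: blue bowl, 110 mm wide, 50 mm tall.
- mug: Bystander: terracotta mug, 76 mm wide, 85 mm tall.
- brush: Bystander: brush lying on the table.
- glaze: Bystander: closed white jar, 70 mm wide, 90 mm tall.
Mind the look-alikes: they are no part of the job. There is more than one size of the key; the one meant has the size given above.

How it is judged:
By the outcome, as a careful person would: the job done as asked, in the order asked, and still so for the second after the job is handed in, while the arm keeps its last pose, push and grip.
It also fails if it takes over 64 s, if anything falls off the work surface, if the arm or the gripper's body presses on something with over 40 N, if the wrist force passes 120 N, or if a joint passes its speed limit or range.

## Working session

There is one attempt and no reset: what is moved stays moved. The work goes in short steps, each a Python script; the robot and the scene stay as the last script left them, time stands still between calls to the robot, and variables do not carry over. Pictures are saved under pics/ and viewed, about 8 in all and at most 12, crops included, and the job is handed in when it is done.

```bash
ls; mkdir -p pics; cat > h.py <<'E'
from cell import *
import numpy as np, cv2
from scipy.spatial.transform import Rotation as R
def snap(cam,fn=None):
    s=get_state(); f=grab_frame(cam)
    if cam=="wrist":
        T=np.eye(4);T[:3,:3]=R.from_rotvec(s["eef_rot"]).as_matrix();T[:3,3]=s["position"]
        f["cam_to_world"]=T@f["T_tool_cam"]
    if fn: cv2.imwrite("pics/"+fn,f["img"][:,:,::-1])
    return f
def onz(f,p,z):
    T=np.array(f["cam_to_world"]);d=T[:3,:3]@np.array([(p[0]-f["cx"])/f["fx"],(p[1]-f["cy"])/f["fy"],1])
    return T[:3,3]+d*(z-T[2,3])/d[2]
def proj(f,P):
    T=np.linalg.inv(f["cam_to_world"]);c=T[:3,:3]@np.array(P)+T[:3,3]
    return np.array([f["fx"]*c[0]/c[2]+f["cx"],f["fy"]*c[1]/c[2]+f["cy"]])
def down(a): # tool z down, tool x (jaw) at world angle a
    x=np.array([np.cos(a),np.sin(a),0]);z=np.array([0,0,-1.]);return R.from_matrix(np.c_[x,np.cross(z,x),z]).as_rotvec()
E
python3 - <<'E'
from h import *
ZS=dict(screw_top=.112,pull_tab=.0885,barrel_mouth=.08,key_handle=.086,well=.01,tray=0,gauge=0,key=.01,rib=.01,needle=.01,tile=0,mug=0,glaze=0,bowl=0)
fs={}
for c in("scene","side"):
    f=snap(c,c+".png");fs[c]=f
    print(c,np.round(f["cam_to_world"],2)[:3,3])
    for n,z in ZS.items():
        for d in tip_of(c,n)[:4]:
            if d["score"]>.2: print(n,round(d["score"],2),np.round(d["centre"]),onz(f,d["centre"],z).round(3)[:2])
a=np.vstack([fs["scene"]["img"],fs["side"]["img"]])
cv2.imwrite("pics/both.png",cv2.resize(np.hstack([fs["scene"]["img"],fs["side"]["img"]])[:,:,::-1],None,fx=.71,fy=.71))
print(get_state()["clock"])
E
```

```text
pics
scene [1.29 0.44 1.1 ]
screw_top 0.84 [216. 188.] [ 0.658 -0.206]
pull_tab 0.63 [223. 177.] [ 0.59  -0.232]
barrel_mouth 0.61 [220. 188.] [ 0.629 -0.213]
key_handle 0.6 [308. 234.] [0.642 0.139]
key_handle 0.53 [287. 204.] [0.574 0.021]
well 0.58 [308. 250.] [0.646 0.147]
tray 0.65 [317. 254.] [0.639 0.179]
gauge 0.89 [220. 208.] [ 0.657 -0.207]
key 0.66 [303. 247.] [0.647 0.129]
key 0.58 [285. 218.] [0.574 0.016]
rib 0.51 [320. 252.] [0.632 0.184]
needle 0.41 [332. 251.] [0.611 0.215]
tile 0.73 [303. 248.] [0.642 0.127]
tile 0.54 [267. 228.] [ 0.639 -0.017]
mug 0.56 [180. 167.] [ 0.578 -0.46 ]
glaze 0.76 [371. 288.] [0.658 0.377]
bowl 0.95 [411. 254.] [0.478 0.437]
side [0.56 0.89 0.85]
screw_top 0.78 [263. 161.] [ 0.67  -0.192]
pull_tab 0.64 [293. 148.] [ 0.587 -0.306]
pull_tab 0.55 [291. 167.] [ 0.587 -0.199]
barrel_mouth 0.56 [279. 171.] [ 0.623 -0.19 ]
barrel_mouth 0.36 [260. 247.] [0.647 0.126]
key_handle 0.81 [261. 248.] [0.644 0.133]
key_handle 0.52 [296. 225.] [0.563 0.047]
well 0.66 [264. 273.] [0.636 0.145]
well 0.61 [264. 165.] [ 0.678 -0.316]
well 0.54 [264. 284.] [0.634 0.181]
tray 0.35 [333. 392.] [0.474 0.438]
gauge 0.82 [262. 190.] [ 0.672 -0.196]
gauge 0.4 [264. 288.] [0.632 0.182]
key 0.81 [259. 271.] [0.65  0.141]
key 0.66 [295. 242.] [0.564 0.031]
key 0.39 [260. 286.] [0.641 0.185]
rib 0.73 [266. 287.] [0.627 0.19 ]
rib 0.21 [258. 270.] [0.652 0.137]
needle 0.68 [266. 299.] [0.625 0.226]
needle 0.36 [292. 146.] [ 0.594 -0.437]
tile 0.76 [259. 228.] [ 0.666 -0.029]
mug 0.67 [293. 147.] [ 0.589 -0.449]
mug 0.62 [330. 392.] [0.478 0.438]
glaze 0.87 [242. 358.] [0.662 0.376]
bowl 0.71 [334. 392.] [0.47  0.437]
1.5
```

View pics/scene.png

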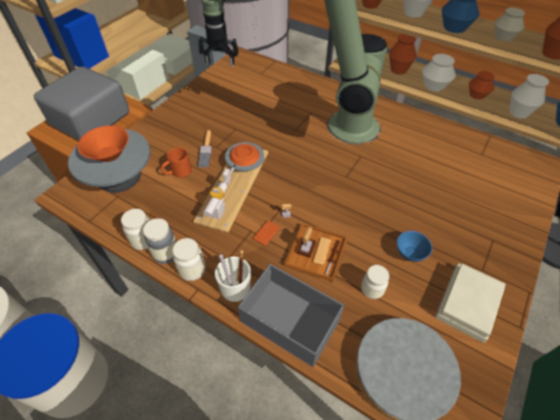

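The scene shows the gauge at about (220,190). One key stands in the tray at (306,238), and a second, key-like thing stands on the table at (286,211). The one in the tray's well fits the description. I'll check both from close up.

```bash
python3 - <<'E'
from h import *
ims=[]
for n,(p,names) in dict(g=([.60,-.20,.36],dict(screw_top=.112,pull_tab=.0885,barrel_mouth=.08,gauge=0,screw_bar=.102)),t=([.60,.12,.36],dict(key_handle=.086,key=.01,well=.01,tray=0,rib=.01,needle=.01,tile=0))).items():
    movep(p,down(np.pi/2 if 0 else -np.pi/2)) if 0 else movep(p,down(0))
    f=snap("wrist",n+".png"); ims.append(f["img"]); print(get_state()["clock"], f["cam_to_world"][:3,3].round(3), get_state()["q"])
    np.save(n+".npy",f["cam_to_world"]); print(f["fx"],f["cx"],f["cy"])
    for k,z in names.items():
        for d in tip_of("wrist",k)[:3]:
            if d["score"]>.2: print(k,round(d["score"],2),np.round(d["centre"]),onz(f,d["centre"],z).round(4)[:2])
cv2.imwrite("pics/gt.png",cv2.resize(np.hstack(ims)[:,:,::-1],(800,300)))
E
```

```text
3.35 [ 0.6   -0.132  0.503] [-4.40319374e-01  4.51532386e-01  3.17468944e-01  1.43736620e+00
 -2.86134756e-04  1.13246637e+00]
292.5153133608998 278.7662052415752 204.11416707258348
screw_top 0.79 [328. 171.] [ 0.6659 -0.1957]
pull_tab 0.68 [273. 183.] [ 0.5911 -0.2164]
barrel_mouth 0.72 [288. 179.] [ 0.6126 -0.2117]
gauge 0.76 [313. 164.] [ 0.6587 -0.2013]
4.8667 [0.601 0.188 0.504] [ 7.47494759e-02  4.06761638e-01  2.49658959e-01  1.41370149e+00
 -4.35153058e-04  1.64736771e+00]
292.5153133608998 278.7662052415752 204.11416707258348
key_handle 0.95 [312. 161.] [0.6486 0.1351]
key_handle 0.85 [258. 234.] [0.5695 0.0239]
key 0.89 [306. 152.] [0.6456 0.1391]
key 0.59 [252. 223.] [0.5536 0.0145]
well 0.66 [308. 152.] [0.6497 0.1401]
tray 0.91 [300. 130.] [0.637  0.1752]
rib 0.82 [299. 123.] [0.6337 0.1869]
needle 0.57 [296.  97.] [0.6285 0.226 ]
needle 0.53 [311. 322.] [ 0.6642 -0.1924]
tile 0.81 [314. 230.] [ 0.6654 -0.0022]
```

View pics/t.png

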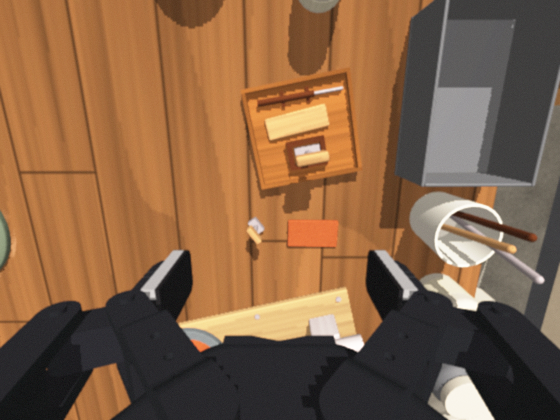

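View pics/g.png

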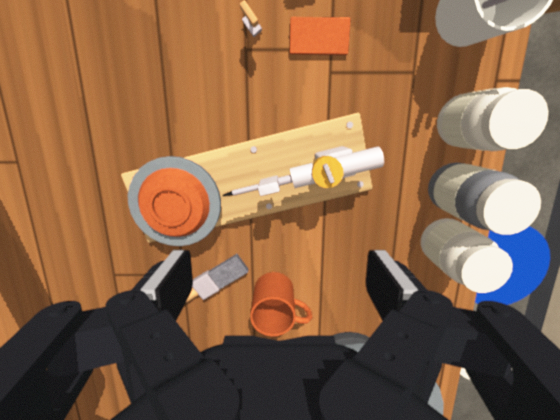

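There are two keys: the one in the tray's well at (312,158), with a handle about 32 px long, and a smaller one on the table at (255,231), about 16 px long. The tray one fits the size and place. The gauge lies with its barrel at (340,165), screw at (328,172), and turntable to the left, with a yaw of about 14°. Next I'll take close overhead views of the key and then the screw, each at the orientation I'll work in.

```bash
cat >> h.py <<'E'
def over(xy,a,z=.2):  # put wrist camera above xy
    o=R.from_rotvec(down(a)).as_matrix()@np.array([0,-.068,0])
    movep([xy[0]-o[0],xy[1]-o[1],z],down(a))
E
python3 - <<'E'
from h import *
ims=[]
d2=np.deg2rad
for n,xy,a,names in (("kc",(.649,.137),d2(100.6),dict(key_handle=.1,key=.01,well=.01)),("sc",(.667,-.197),d2(14.3+12),dict(screw_top=.112,pull_tab=.0885,barrel_mouth=.08,screw_bar=.102))):
    over(xy,a)
    sleep(.3); f=snap("wrist",n+".png"); ims.append(f["img"]); np.savez(n+".npz",**f); print(get_state()["clock"],get_state()["q"].__repr__())
    for k,z in names.items():
        for d in tip_of("wrist",k)[:3]:
            if d["score"]>.3: print(k,round(d["score"],2),np.round(d["centre"],1),onz(f,d["centre"],z).round(4)[:2])
    for k in (("key","tray") if n=="kc" else ("screw_bar","gauge","pull_tab")):
        for i,d in enumerate(silhouettes("wrist",k)[:1]):
            m=d["mask"].astype(np.uint8); np.save(f"{n}_{k}.npy",m)
            print(k,d["score"],m.sum(),cv2.minAreaRect(cv2.findNonZero(m)))
cv2.imwrite("pics/close.png",np.hstack([i[60:360,100:500] for i in ims])[:,:,::-1])
E
```

```text
7.0917 array([ 1.05041348e-01,  6.97579704e-01,  3.37931576e-01,  1.21075114e+00,
        4.06160760e-05, -7.97820634e-02])
key 0.87 [279.5 117.3] [0.644  0.1373]
key 0.82 [171.    6.2] [0.5596 0.0113]
well 0.71 [283.6 118.9] [0.6448 0.1421]
key 0.93 1274 ((280.0, 119.5), (59.0, 24.0), 90.0)
tray 0.98 20061 ((316.0, 113.49998474121094), (161.99996948242188, 168.99996948242188), -0.0)
9.2 array([-4.52541631e-01,  7.24942795e-01,  3.87609191e-01,  1.23340166e+00,
        1.80754114e-05,  6.58193567e-01])
screw_top 0.83 [273.3 128. ] [ 0.6657 -0.201 ]
pull_tab 0.78 [178.6 105.1] [ 0.5872 -0.2199]
barrel_mouth 0.64 [214.8 111.3] [ 0.6143 -0.2116]
screw_bar 0.72 [275.1 124. ] [ 0.6656 -0.1978]
screw_bar 0.67 214 ((276.5, 125.5), (33.0, 7.0), 90.0)
gauge 0.86 46807 ((181.0555877685547, 95.63980102539062), (388.2176208496094, 151.66836547851562), 9.280046463012695)
pull_tab 0.96 1669 ((154.91256713867188, 98.68467712402344), (125.3045654296875, 19.192386627197266), 12.804265975952148)
```

View pics/close.png

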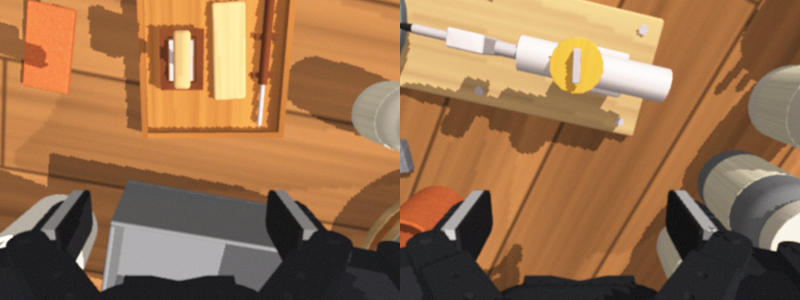

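The left crop shows the key's handle at about (181,60), upright in the image, so the key's yaw is about 10.6°. The right crop shows the bar at (577,65), also upright, so its yaw is about 116°. Next I'll refine the pixel measurements offline.

```bash
python3 - <<'E'
import numpy as np,cv2
exec(open('h.py').read().replace("from cell import *",""))
k=dict(np.load("kc.npz"));s=dict(np.load("sc.npz"))
def rect(f,m,z):
    pts=np.argwhere(m)[:,::-1]; P=np.array([onz(f,p,z)[:2] for p in pts],np.float32)*1000
    c,(w,h),a=cv2.minAreaRect(P); e=np.linalg.eigh(np.cov(P.T))[1][:,1]
    print(len(pts),"rect",np.round(c,1),np.round((w,h),1),round(a,1),"mean",P.mean(0).round(1),"pca",np.degrees(np.arctan2(e[1],e[0])).round(1))
def lg(m):
    n,l,st,_=cv2.connectedComponentsWithStats(m.astype(np.uint8));return l==1+st[1:,4].argmax()
hk=k["img"].astype(int);km=np.load("kc_key.npy")>0
h=lg(km&(hk[...,0]-hk[...,2]>70)); rect(k,h,.1)
si=s["img"].astype(int)
b=np.load("sc_screw_bar.npy")>0; rect(s,b,.112)
sat=si.max(2)-si.min(2); box=np.zeros(b.shape,bool);box[95:155,250:305]=1
br=lg(box&(si[...,0]-si[...,2]>130)&(si[...,1]>140)&(si[...,0]>200));rect(s,br,.102)
pt=np.load("sc_pull_tab.npy")>0; rect(s,pt,.08)
hull=cv2.minEnclosingCircle(cv2.findNonZero(br.astype(np.uint8)));print(hull,onz(s,hull[0],.102))
# views
a=k["img"][75:165,235:325];c=s["img"][80:170,100:330]
v=np.hstack([cv2.resize(a,None,fx=5,fy=5,interpolation=2)[:,:,::-1][:450]]);w=cv2.resize(c,None,fx=3.4,fy=3.4,interpolation=2)[:,:,::-1]
o=np.zeros((450+306,790,3),np.uint8);o[:450,:450]=v;o[450:,:782]=w
cv2.imwrite("pics/zoom.png",cv2.resize(o,None,fx=.79,fy=.79))
E
```

```text
957 rect [647.5 139.1] [45.5 14.2] 11.2 mean [646.8 139.1] pca -169.2
214 rect [ 667.2 -198.4] [ 5.3 24.4] 26.1 mean [ 666.4 -197.7] pca 113.8
1808 rect [ 666.6 -198.3] [41.7 42.4] 26.4 mean [ 666.8 -197.1] pca -169.4
1669 rect [ 565.2 -225.1] [103.4  15.9] 14.8 mean [ 571.5 -223. ] pca -166.1
((276.513671875, 124.7331314086914), 28.276012420654297) [ 0.66683806 -0.19779383  0.102     ]
```

View pics/zoom.png

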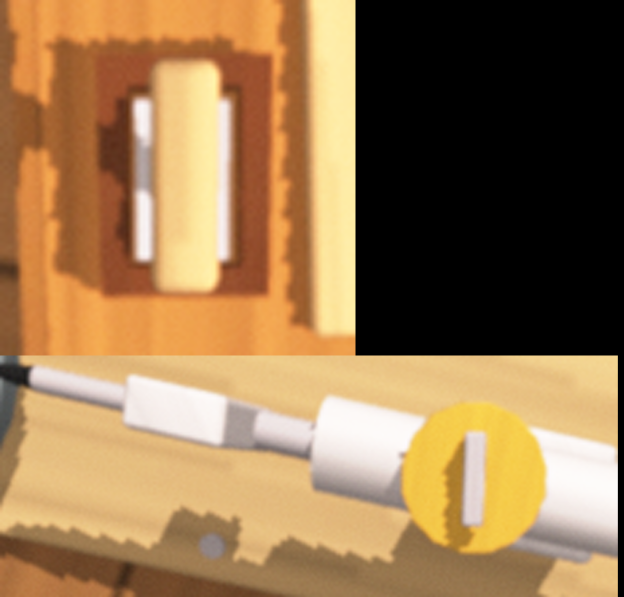

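The handle measures 45.5 x 14.2 mm, so this is the right key. It is at (647,139) mm with a yaw of 11°. The bar is at (667,-198) mm with a yaw of about 114.5°, and the gauge's yaw is about 14°. Now I'll pick up the key.

```bash
python3 - <<'E'
from h import *
d2=np.deg2rad
movep([.6472,.1391,.15],down(d2(101)))
move_l([.6472,.1391,.068],.1)
grab(70)
s=get_state();print(s["clock"],s["finger_gap"],s["position"],s["contact_force"])
move_l([.6472,.1391,.22],.15)
s=get_state();print(s["clock"],s["finger_gap"],s["contact_force"])
movep([.667,-.198,.22],down(d2(24.5)))
move_l([.667,-.198,.178],.1)
sleep(.2)
s=get_state();print(s["clock"],s["finger_gap"],s["position"],s["contact_force"])
a=snap("wrist")["img"];b=snap("side");np.savez("b.npz",**b)
u=proj(b,[.667,-.198,.15]).astype(int);print(u)
c=cv2.resize(b["img"][u[1]-50:u[1]+50,u[0]-60:u[0]+60],(504,420),interpolation=2)
f=snap("scene");u=proj(f,[.667,-.198,.15]).astype(int)
e=cv2.resize(f["img"][u[1]-50:u[1]+50,u[0]-35:u[0]+35],(294,420),interpolation=2)
cv2.imwrite("pics/hover.png",np.hstack([c,e])[:,:,::-1])
cv2.imwrite("pics/hw.png",a[:,:,::-1])
E
```

```text
12.6583 0.15491303170277737 [0.64746259 0.1390642  0.06827717] [ 0.23318481 -0.84345608  1.50111782]
13.825 0.14858965706690297 [-0.0036498  -0.28242057 -0.51034445]
15.8667 0.1523249794362309 [ 0.66758944 -0.19814202  0.17906397] [-0.07535328 -1.29476645 -1.18885489]
[263 148]
```

View pics/hw.png

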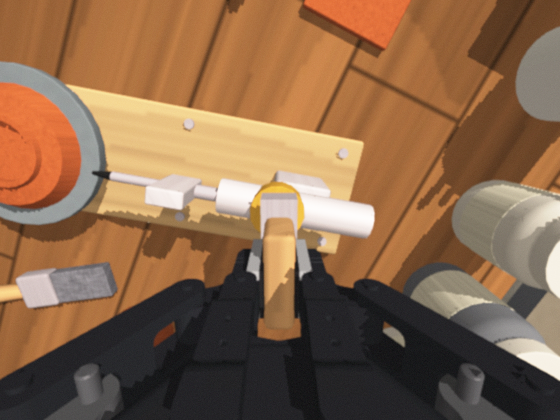

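The view shows the key held between the fingers at (278,270), with its foot over the brass boss at (278,205). I'll lower it and feel for the fit.

```bash
python3 - <<'E'
from h import *
r=move_l([.667,-.198,.157],.03,until_force=8)
s=get_state();print(r,s["clock"],s["finger_gap"],s["position"],s["contact_force"],s["wrist_torque"])
E
```

```text
True 16.5917 0.1538976217794306 [ 0.66686853 -0.19800711  0.16024092] [-0.46869913  0.01538956  3.71724191] [-0.00600781 -0.06229008  0.02805152]
```

The foot seated at z = 0.1602. I expected 0.1603 on the boss, and a misfit would have stopped at 0.170. Now I'll turn it.

```bash
python3 - <<'E'
from h import *
for d in (44,64,84,96,102,106,109):
    move_l([.667,-.198,.1603],.05,rot=down(np.deg2rad(d)))
    s=get_state();print(d,round(s["clock"],2),np.round(s["contact_force"],1),np.round(s["wrist_torque"],3),s["position"].round(4) if hasattr(s["position"],"round") else s["position"])
    if d>100 and abs(s["wrist_torque"][2])>.35: break
E
```

```text
44 17.08 [-3.4 -1.   3.6] [-0.36   0.812  0.058] [ 0.6663 -0.1984  0.1603]
64 17.58 [-3.5 -2.5  3.6] [-0.74   1.059 -0.006] [ 0.6665 -0.1986  0.1603]
84 18.08 [-3.2 -3.6  2.4] [-1.057  0.674 -0.011] [ 0.6671 -0.1986  0.1603]
96 18.44 [-1.  -4.9  1.2] [-1.235  0.341 -0.056] [ 0.6673 -0.1984  0.1603]
102 18.7 [-0.  -4.2  1.4] [-1.244  0.212 -0.045] [ 0.6674 -0.1983  0.1603]
106 18.95 [-0.2 -4.5 -0.1] [-1.367 -0.025 -0.056] [ 0.6673 -0.1982  0.1603]
109 19.2 [-0.7 -5.1  0.8] [-1.272  0.003 -0.088] [ 0.6673 -0.1981  0.1604]
```

```bash
python3 - <<'E'
from h import *
for d in (113,117):
    move_l([.667,-.198,.1603],.05,rot=down(np.deg2rad(d)))
    s=get_state();print(d,round(s["clock"],2),np.round(s["contact_force"],1),np.round(s["wrist_torque"],3))
    if abs(s["wrist_torque"][2])>.2: break
move_l([.667,-.198,.1603],.05,rot=down(np.deg2rad(d-6)))
move_l([.667,-.198,.215],.08)
s=get_state();print(d,round(s["clock"],2),s["finger_gap"],np.round(s["contact_force"],1))
f=snap("wrist","after.png")
E
```

```text
113 19.45 [ 0.1 -4.6  0.5] [-1.319 -0.088 -0.039]
117 19.7 [ 0.7 -4.3  0.8] [-1.312 -0.129 -0.322]
117 20.79 0.15671523527079861 [ 1.  -0.2 -1.6]
```

View pics/after.png

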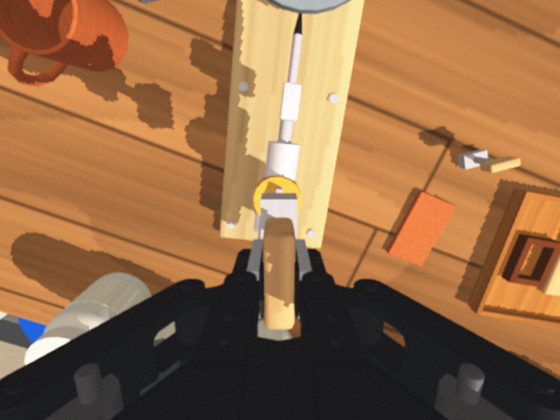

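The stop was reached (the torque jumped to 0.32 N m) and the key came off freely. The bar's end is just visible at (279,188), in line with the barrel. I'll check it again without the key in the way. Now I'll return the key.

```bash
python3 - <<'E'
from h import *
d2=np.deg2rad
P=[.6473,.1391]
movep(P+[.22],down(d2(101)))
move_l(P+[.11],.12)
r=move_l(P+[.0675],.05,until_force=6)
s=get_state();print(r,s["clock"],s["position"],np.round(s["contact_force"],1))
if r and s["position"][2]<.0705:
    let_go()
    move_l(P+[.2],.15)
    over((.6473,.1391),d2(101)); sleep(.2)
    f=snap("wrist"); a=f["img"]
    c=[]
    over((.665,-.198),d2(26.3)); sleep(.2)
    g=snap("wrist"); np.savez("sc2.npz",**g)
    for k,z in dict(screw_top=.112,pull_tab=.0885,screw_bar=.112).items():
        for d in tip_of("wrist",k)[:1]: print(k,d["score"],onz(g,d["centre"],z).round(4))
    for d in silhouettes("wrist","screw_bar")[:1]:
        P=np.array([onz(g,p,.112)[:2] for p in np.argwhere(d["mask"])[:,::-1]]);e=np.linalg.eigh(np.cov(P.T))[1][:,1];print("bar",len(P),np.degrees(np.arctan2(e[1],e[0]))%180)
    v=np.hstack([cv2.resize(a[70:170,230:330],(400,400),interpolation=2),cv2.resize(g["img"][70:170,140:310],(400,235),interpolation=2) if 0 else cv2.resize(g["img"][60:190,180:310],(400,400),interpolation=2)])
    cv2.imwrite("pics/ret.png",v[:,:,::-1]); print(get_state()["clock"])
E
```

```text
True 23.9667 [0.64645748 0.13894929 0.06824897] [-0.7 -0.1  4.8]
screw_top 0.78 [ 0.6653 -0.1957  0.112 ]
pull_tab 0.68 [ 0.5878 -0.2161  0.0885]
screw_bar 0.8 [ 0.6661 -0.1994  0.112 ]
bar 299 14.008119472093938
28.2917
```

View pics/ret.png

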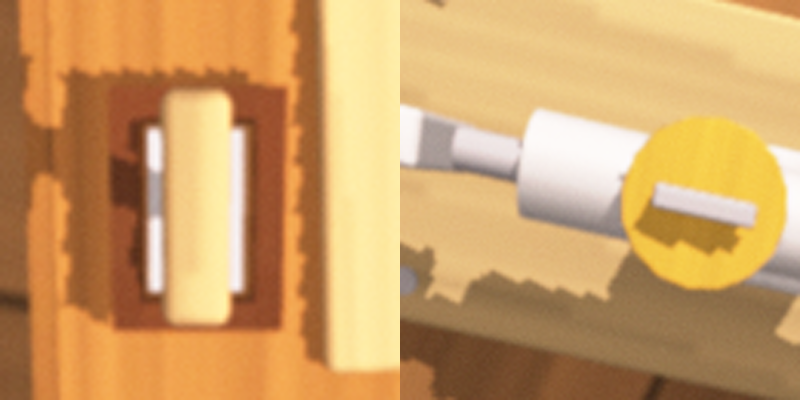

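The key stands upright in its well, released, with its handle at (197,205) in the left crop. In the right crop the bar lies along the barrel at (703,205), measured at 14.0°, the same as the gauge's yaw. Now I'll grip the tab with the camera on the barrel side, so the ring stays visible, and pull.

```bash
python3 - <<'E'
from h import *
d2=np.deg2rad
u=np.array([-np.cos(d2(14)),-np.sin(d2(14)),0])
p=np.array([.5858,-.2178,0]);z=lambda h:p+[0,0,h]
movep(z(.17),down(d2(-76)))
move_l(z(.079),.1,until_force=15)
s=get_state();print(s["clock"],s["position"],np.round(s["contact_force"],1))
grab(90)
s=get_state();p0=np.array(s["position"]);print(s["clock"],s["finger_gap"],p0,np.round(s["contact_force"],1))
for k in (.02,.04,.06):
    move_l(z(.079)+u*k,.06)
    s=get_state();print(k,round(s["clock"],2),(np.array(s["position"])-p0).dot(u).round(4),np.round(s["contact_force"],1),round(float(s["contact_force"]@u),1) if hasattr(s["contact_force"],"dot") else "")
sleep(.3)
s=get_state();print((np.array(s["position"])-p0).dot(u).round(4),s["finger_gap"])
f=snap("wrist","pull.png");np.savez("pull.npz",**f)
for c in ("wrist","side","scene"):
    g=f if c=="wrist" else snap(c)
    for n,zz in (("barrel_mouth",.08),("pull_tab",.0885)):
        for d in tip_of(c,n)[:1]: print(c,n,d["score"],np.round(d["centre"],1),onz(g,d["centre"],zz).round(4))
E
```

```text
30.9083 [ 0.58635823 -0.21809531  0.0797081 ] [ 0.1 -0.3  0.2]
31.5583 0.15033693188542968 [ 0.58617204 -0.21912609  0.07938128] [-0.2 -5.1 -0.3]
0.02 32.04 0.0183 [ 6.4 -3.2 -3.8] -5.5
0.04 32.52 0.0378 [ 8.3 -2.7 -5.1] -7.4
0.06 33.01 0.0573 [ 9.5 -3.1 -5.9] -8.5
0.057 0.14948279899891423
wrist barrel_mouth 0.9 [272.8  74.2] [ 0.6172 -0.2081  0.08  ]
wrist pull_tab 0.84 [279.9 266.6] [ 0.5291 -0.2335  0.0885]
side barrel_mouth 0.66 [280. 168.] [ 0.6204 -0.2058  0.08  ]
side pull_tab 0.46 [308.4 161.5] [ 0.5375 -0.2339  0.0885]
scene barrel_mouth 0.89 [224.5 184.8] [ 0.6111 -0.2087  0.08  ]
scene pull_tab 0.74 [307.3 247.2] [0.6863 0.162  0.0885]
```

View pics/pull.png

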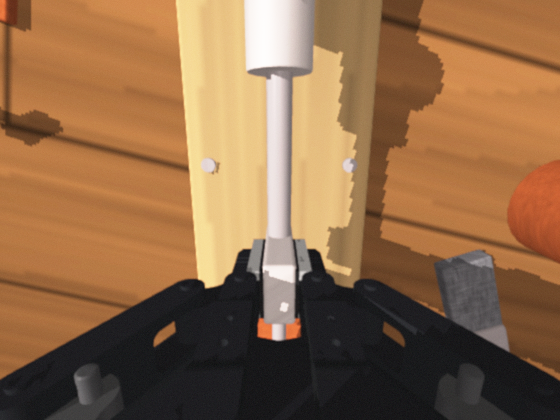

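The rod is drawn 57 mm according to the TCP. The arm yields about 3 mm to the spring, and the ring isn't yet visible at the mouth (278,74). I'll go on in small steps.

```bash
python3 - <<'E'
from h import *
d2=np.deg2rad
u=np.array([-np.cos(d2(14)),-np.sin(d2(14)),0])
p0=np.array([.58617,-.21913,.07938]);z=np.array([.5858,-.2178,.079])
ims=[]
for k in (.0616,.0630,.0644):
    move_l(z+u*k,.02); sleep(.4)
    s=get_state();f=snap("wrist");np.savez("p%d.npz"%round(k*1e4),**f)
    print(k,round(s["clock"],2),(np.array(s["position"])-p0).dot(u).round(4),np.round(s["contact_force"],1))
    ims.append(cv2.resize(f["img"][50:120,250:306],None,fx=4.7,fy=7,interpolation=2))
    print(f["img"][66:90,279].mean(1).astype(int))
cv2.imwrite("pics/ring.png",np.hstack(ims)[:,:,::-1])
E
```

```text
0.0616 34.41 0.0586 [ 9.8 -2.9 -4.8]
[103 122 144 151 148 156 190 220 228 227 227 225 228 226 226 225 227 226
 225 225 225 225 225 225]
0.063 35.11 0.0599 [ 9.3 -2.9 -5.5]
[ 82 118 154 198 224 226 228 228 223 226 226 226 227 226 227 226 227 227
 226 225 226 225 223 226]
0.0644 35.81 0.0613 [ 8.4 -2.6 -6.5]
[131 189 223 229 226 227 227 227 226 225 226 225 226 225 225 226 225 226
 227 226 225 226 226 225]
```

View pics/ring.png

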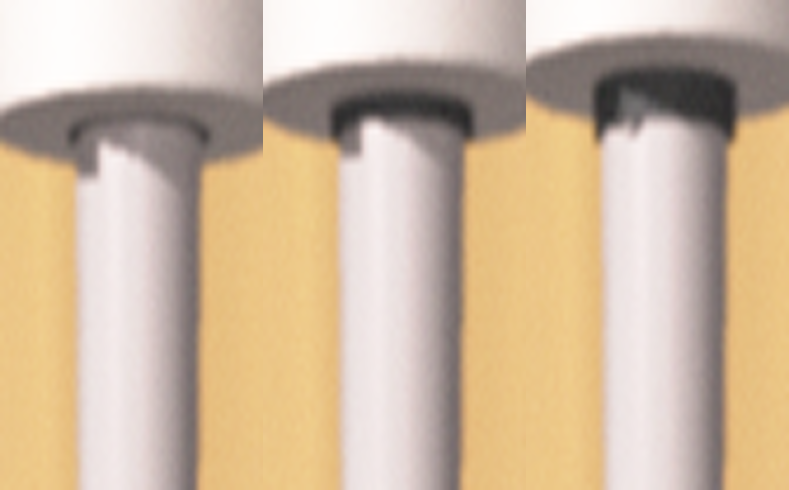

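In the left crop (58.6 mm) the ring is only just starting to show. In the middle one (59.9 mm) it is about half out at the mouth, and on the right (61.3 mm) it is nearly all out. So the TCP reading agrees with the ring, and I'll settle at 60.0 mm.

```bash
python3 - <<'E'
from h import *
d2=np.deg2rad
u=np.array([-np.cos(d2(14)),-np.sin(d2(14)),0])
p0=np.array([.58617,-.21913,.07938]);z=np.array([.5858,-.2178,.079])
k=.0631
for i in range(4):
    move_l(z+u*k,.02); sleep(.6)
    e=.0601-(np.array(get_state()["position"])-p0).dot(u); print(round(k,4),round(e*1e3,2))
    if abs(e)<3e-4: break
    k+=e
s=get_state();f=snap("wrist");print(s["clock"],s["finger_gap"],np.round(s["contact_force"],1),np.abs(s["joint_velocities"]).max())
cv2.imwrite("pics/final.png",np.hstack([cv2.resize(f["img"][50:120,250:306],None,fx=4.7,fy=7,interpolation=2),cv2.resize(f["img"],None,fx=.9,fy=490/420)[:,:500]])[:,:,::-1])
E
```

```text
0.0631 0.25
36.7083 0.15493552745182915 [10.5 -2.8 -5.7] 0.0021361196244297246
```

View pics/final.png

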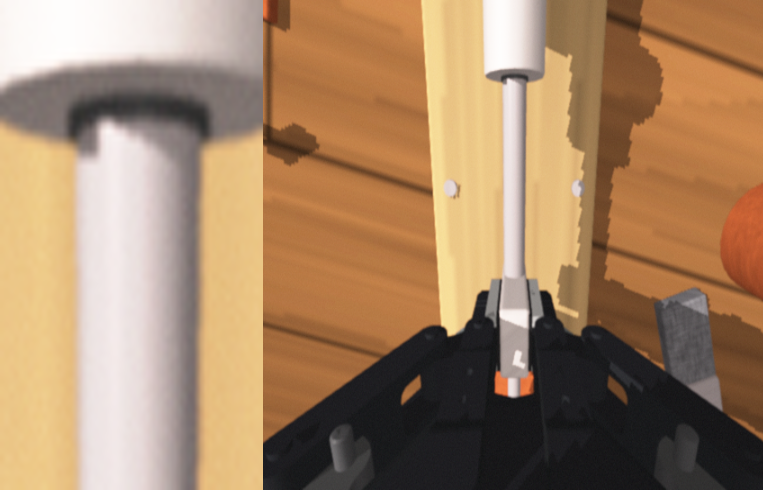

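The ring is at the mouth (140,108), slightly less than half out. I'll nudge it by 0.3 mm and hand in.

```bash
python3 - <<'E'
from h import *
d2=np.deg2rad
u=np.array([-np.cos(d2(14)),-np.sin(d2(14)),0])
p0=np.array([.58617,-.21913,.07938]);z=np.array([.5858,-.2178,.079])
move_l(z+u*.0634,.02); sleep(.5)
s=get_state();print(s["clock"],(np.array(s["position"])-p0).dot(u),s["finger_gap"])
sign_off()
E
```

```text
37.5083 0.06018397545693369 0.15268273095173537
the job is handed in; nothing more can be done
```

The job is done and handed in at 37.5 s on the robot's clock.

- **Lock screw:** I turned it to its stop with the tray key, whose handle measured 45.5 x 14 mm, ruling out the smaller key on the table. A close view afterwards showed the bar at 14.0°, matching the gauge's yaw of about 14°.
- **Key:** it went back into its well and was released. The picture showed it standing upright and centred, before I touched the tab.
- **Pointer:** it was drawn out after that and handed in with the tab still gripped and held steady. The tool position gave 60.2 mm.
- **Ring:** the last picture, 0.3 mm before the final nudge, showed the ring at the mouth, slightly less than half out. I took no picture after the nudge.

No check failed, but the arm gave way about 3 mm to the spring, so I commanded 63.4 mm to make up for it. I saw nothing disturbed in the close views, but I took no final overview of the other things on the table.

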